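Hang a storage arm on a slotted upright

TASK

Hang the loose galvanised storage arm on the slotted bench upright: put both of its claws into the two slots from the robot's side, then press it down gently, without letting it drop or forcing it, only until the spring catch snaps over the claw and the arm is fully home. Let go of it, and leave the wrench, jar, can and tray where they are.

Things in the scene. Friction and masses are not known exactly. Their poses are not given: they have to be found in the camera images.
- bracket: Loose grey metal storage arm, 0.12-0.24 kg, L-shaped, standing on the bench as it will hang. Sizes mm. Origin: foot of its back plate's back face, mid width; z up, arm towards its -x, claws towards +x. Arm 160 long, 36 wide, 8 thick, underside z 0, lip 30 high at its far end; back plate x -6 to 0, 44 wide, 145 high; a sloping brace 10 thick joins web (x -58, z 75) and arm (x -118, z 15).
- bracket_web (a point): Point to grip, above the centre of mass (x -35), at x -34, y 0, z 125 mm of the storage arm: in its upright web on the centre line, 10 thick (across the arm's y), x -58 to -6, z 8 to 145, free on both sides and above. Pinch it from above across y. Held so, the arm can still pitch in the grip when swung fast.
- bracket_claw (a point): Underside of the upper claw's neck where it leaves the back plate: x 0, y 0, z 90 mm of the storage arm. A like claw sits 66 lower (z 24). Claws are 8 wide; neck 10 high, reaching back to x 12; from it a hook hangs 16.5 below the neck's underside (x 7 to 12, its inner face sloping to x 9 at its foot); behind it a barb slopes out from x 13 at the foot to x 18 at 6.5 below the neck.
- upright: Fixed grey metal post 223 high, 70 wide, on a 120 x 120 x 8 mm foot plate. Origin: on the bench under the middle of its slotted front face, which is its plane x = 0 and looks to its -x (the robot's side); y across, z up. Face 5 thick, open behind. Hung fully home, the storage arm's origin is at x 0 (up to 2 mm play), y 0, z 70 mm +- 10 of it. Forces between arm and upright must stay below 35 N.
- slot (a point): Nominal middle of the upper slot's lower edge, in the front face: x 0, y 0, z 160 mm of the upright. Two slots, each 12 wide and 56 high; the lower one's lower edge is 66 mm below. The real slots and catch sit up to 10 mm higher or lower than this point, different each time and not reported. Claws enter freely with bracket_claw 30 to 35 mm above this point and within 1.5 mm sideways.
- catch (a joint): Spring catch behind the upper slot (m): 0 when sprung out; pushed back ever more, to 0.003-0.005, by the upper claw's barb over its last 13 mm down; springs back to 0 above the barb about 1.5 mm before home. Needs a push down that grows to 4-12 N. Home, right after the snap, is a rigid stop. While pressing down, keep the arm lightly pushed (about 4 N) towards the face.
- pin (a joint): Small sprung tell-tale pin (m) standing 3 mm up from the lower slot's lower edge: 0 while free, pushed down to 0.003 by the lower claw's neck when the arm is fully home. Its spring is under 1 N.
- wrench: Bystander: steel wrench lying on the bench, origin at the middle of its underside.
- jar: Bystander: glass jar 70 across, 90 high, origin at the centre of its underside.
- can: Bystander: steel can 90 across, 110 high, origin at the centre of its underside.
- tray: Bystander: open yellow tray 120 x 180 x 50, origin at the centre of its underside.

How it is judged:
By the outcome, as a careful person would: the job done as asked, in the order asked, and still so for the second after the job is handed in, with the robot touching nothing.
It also fails if it takes over 64 s, if anything falls off the work surface, if the arm or the gripper's body presses on something with over 40 N, if the wrist force passes 120 N, or if a joint passes its speed limit or range.

ROBOT

A 6-joint arm with a two-finger parallel gripper is mounted at the origin on the work surface. World frame = base frame: x ahead of the robot, y to its left, z up, the work surface at z = 0. Lengths are in m, angles in degrees, forces in N, time in s.
With the tool pointing down it reaches from about 0.25 to 0.725 m from the base axis. Payload 9.7 kg.
Tool frame: the origin (TCP) lies on the centre line of the jaws, within the pads' length; the fingertips stand bot.nose_length ahead of it and the grasp point (between the pads) lies 11 mm behind it (bot.nose_length is the distance from the TCP to the fingertips, in m); z points along the fingers, y is the line along which they close (so a half turn about z gives the same grasp; the last joint's range is limited). The gripper opens to 85 mm and grips with 20 to 120 N. Pads are 22 mm wide; open, the fingers measure 114 mm over their backs; the gripper's body (76 mm by 85 mm) begins 54 mm behind the grasp point. The pads swing forward as they close: fully open they stand 13 mm farther back than shut.
Start: joints at [-66.349, 4.979, 10.078, 95.1, 0, 90], TCP at [0.221, -0.504, 0.239] pointing down, gripper open.
Joint ranges: [-179.16, 179.16], [-48.56, 103.87], [-65.8, 70.77], [-126.05, 130.52], [-82.76, 87.17], [-180, 180]. Speed limits (degrees/s): [127.2, 127.2, 147.25, 180, 180, 180].

INTERFACE

Orientations are given as [roll, pitch, yaw] about the fixed x, y, z axes, in that order (R = Rz(yaw) Ry(pitch) Rx(roll)).
In Python, from workcell import bot gives the robot as it stands. The module is installed in compiled form; this text tells all that it offers.
- The arm moves only by the shell command python3 -m inch 'ROWS' [OPENING] [FORCE]. ROWS is JSON, a list of rows, each a list of 4 numbers: the shift along the world's x, y, z in cm, then the turn about the world's z in degrees. A call has exactly 8 rows; each row is the pose to reach, as a shift and turn from the pose commanded when the call began; what a row does not reach only later rows make up. A row lasts 1/8 s, in which the tool goes at most 62.5 mm and 10.7 degrees, less where a joint would pass 70% of its speed; a pose out of reach is approached as far as the arm can. A call with a gripper value outside its range is refused whole. OPENING is the finger opening in cm, from 0 to 8.54, set as the call begins (- or left out, the last holds). The fingers move at their own pace and stop on an object; FORCE is the grip in N (left out, the last holds). Time passes only in rows, so rows that repeat a pose let the fingers close, or fill a call up. It gives the time, the measured TCP pose, the force, the opening and the grip force at its end, in the units of the state.
- bot.get_obs(): the state, without advancing time (a new reading comes with each control period).
- bot.camera(name): name is "scene" or "top"; returns a dict with "img" (400x640x3 uint8, red, green, blue), "fovy" (degrees; the focal length in pixels is half the picture's height over the tangent of half this angle, whatever the lens; pixels are square), "cx", "cy" (the principal point, pixels), "R" (3x3) and "t" (3): a world point X has camera coordinates R X + t. Camera axes: x right, y down, z forward; pixel columns grow to the right and rows downward; lengths in m; the calibration is good to about 2 mm. A picture is of the moment at which its call begins. There is no depth.
- bot.job_done(): hands the job in; it is judged then, once.
Trained networks look in a picture, given as the dict that the camera call returned (one of the last four; its "shot" number tells which), for a name from the list of things; names that differ only in an ending like _2 or _b are one class to them, and where a whole thing is asked for, a point or a joint stands for the part that bears it (a point fixed in the world has none). Each returns a list of dicts, best first, with "score" (0 to 1); they miss things now and then, are a little off and sometimes report something else, mostly with a low value. They report only what shows in the picture. A call takes as long as a camera call.
- bot.find_in(thing, picture): "point" ([column, row] in pixels, amid what is visible of it).
- bot.landmark_of(thing, picture): "point" ([column, row] in pixels: a listed point, or the origin of a listed thing).
The state is a dict: "time": time; "q": joint angles; "qd": joint speeds; "joint_efforts": joint torques, N m; "ee_pos": TCP position; "tcp_rot": TCP orientation; "wrist_force": force on the tool from outside, world axes, zero at the start; "torque": the same for the moment, N m; "opening": finger opening in m; "grasp_force": force on a finger pad.
Only numpy, scipy, OpenCV 4.12 (cv2) and the standard library are available. Lean on these libraries where they do the work, as an engineer would, in place of code of your own. Each camera call takes 0.05 s, during which the arm holds its last target. There are 200 camera calls.

## Working session

There is one attempt and no reset: what is moved stays moved. The work goes in short steps, Python scripts to look and compute and a shell command to move; the robot and the scene stay as the last step left them, time stands still between calls to the robot, and variables do not carry over. Pictures are saved under pics/ and viewed, at most 10 in all, crops included, and the job is handed in when it is done.

```bash
mkdir -p pics; cat > h.py <<'E'
import numpy as np, cv2
from workcell import bot
def K(p):
    f=p["img"].shape[0]/2/np.tan(np.radians(p["fovy"])/2); return f
def ray(p,uv):
    R=np.array(p["R"]);t=np.array(p["t"]);f=K(p)
    d=R.T@np.array([(uv[0]-p["cx"])/f,(uv[1]-p["cy"])/f,1]); return -R.T@t,d
def at_z(p,uv,z):
    c,d=ray(p,uv); return c+d*(z-c[2])/d[2]
def proj(p,X):
    c=np.array(p["R"])@np.array(X)+np.array(p["t"]);f=K(p); return np.array([p["cx"]+f*c[0]/c[2],p["cy"]+f*c[1]/c[2]])
def tri(p,a,q,b):
    (c1,d1),(c2,d2)=ray(p,a),ray(q,b); A=np.stack([d1,-d2],1); s=np.linalg.lstsq(A,c2-c1,rcond=None)[0]
    x,y=c1+s[0]*d1,c2+s[1]*d2; return (x+y)/2,np.linalg.norm(x-y)
def save(p,n,box=None,k=1):
    i=p["img"][:,:,::-1]
    if box: i=i[box[1]:box[3],box[0]:box[2]]
    cv2.imwrite("pics/"+n,cv2.resize(np.ascontiguousarray(i),None,fx=k,fy=k,interpolation=cv2.INTER_CUBIC))
E
python3 - <<'E'
from h import *
np.set_printoptions(precision=4,suppress=True)
S=bot.camera("scene");T=bot.camera("top")
save(S,"s0.png");save(T,"t0.png")
for n,p in(("S",S),("T",T)): print(n,K(p),"cam",-np.array(p["R"]).T@p["t"],np.array(p["R"])[2])
for th in["bracket","bracket_web","bracket_claw","upright","slot","wrench","jar","can","tray"]:
    a=bot.landmark_of(th,S);b=bot.landmark_of(th,T)
    print(th,[(np.round(x["point"],1),round(x["score"],2)) for x in a[:2]],[(np.round(x["point"],1),round(x["score"],2)) for x in b[:2]], tri(S,a[0]["point"],T,b[0]["point"]) if a and b else None)
o=bot.get_obs();print(o["ee_pos"],o["tcp_rot"],o["wrist_force"],bot.nose_length,o["time"])
E
```

```text
S 397.0647736949168 cam [ 1.5072 -0.1009  0.861 ] [-0.7776  0.0682 -0.6251]
T 393.9161054892508 cam [ 0.3784 -0.032   1.1775] [ 0.194  -0.0044 -0.981 ]
bracket [(array([381.3, 234.6]), 0.93), (array([383.3, 210.5]), 0.43)] [(array([253. , 198.7]), 0.73)] (array([0.6202, 0.1809, 0.0023]), np.float64(0.0005461505498440266))
bracket_web [(array([385.9, 199. ]), 0.91)] [(array([245. , 201.4]), 0.84), (array([321. , 154.8]), 0.31)] (array([0.5892, 0.1837, 0.12  ]), np.float64(0.00537283652334507))
bracket_claw [(array([383.1, 209.4]), 0.89)] [(array([248.2, 194.4]), 0.77)] (array([0.6126, 0.1763, 0.0995]), np.float64(0.0007761757782757892))
upright [(array([258.3, 228.2]), 0.79)] [(array([377.6, 211. ]), 0.9)] (array([ 0.5762, -0.2003,  0.0038]), np.float64(0.006951435112979689))
slot [(array([260. , 188.8]), 0.56)] [(array([383.2, 198.7]), 0.6)] (array([ 0.5816, -0.189 ,  0.164 ]), np.float64(0.0027820995006450095))
wrench [(array([307.1, 188.7]), 0.74)] [(array([325.1, 278.5]), 0.84)] (array([ 0.3784, -0.0376,  0.0063]), np.float64(0.00514803385183526))
jar [(array([321.3, 270.6]), 0.97)] [(array([318.4, 152.6]), 0.64)] (array([ 0.7623, -0.0195,  0.0067]), np.float64(0.001585817016104317))
can [(array([449.6, 238.2]), 0.84)] [(array([185.9, 189.3]), 0.8)] (array([0.6518, 0.3866, 0.008 ]), np.float64(0.004575407358719286))
tray [(array([187.4, 232.4]), 0.81)] [(array([450.4, 210. ]), 0.91)] (array([ 0.5774, -0.4221, -0.0042]), np.float64(0.004461270727476878))
[ 0.2206 -0.5038  0.2393] [-179.9996   -0.0015   23.6465] [-0.4927 -1.0006 -0.2483] 0.008 1.0
```

View pics/s0.png

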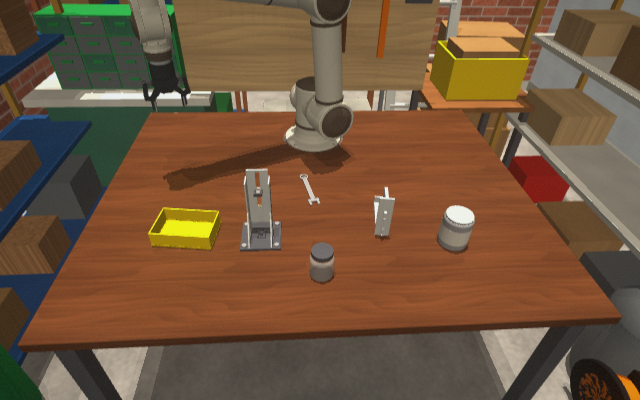

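View pics/t0.png

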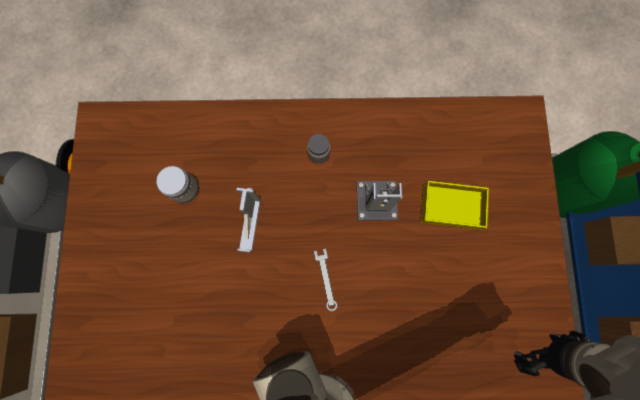

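The scene view shows the upright near (260,210) and the bracket near (384,213). In the top view the bracket lies around (248,220), arm pointing at the robot and slightly turned. The upright is at (378,200). I'll zoom in for the yaw of each.

```bash
python3 - <<'E'
from h import *
S=bot.camera("scene");T=bot.camera("top")
a=T["img"][175:260,215:285,::-1];b=T["img"][170:230,345:415,::-1]
c=S["img"][160:255,235:290,::-1];d=S["img"][180:245,365:405,::-1]
k=5
z=lambda i:cv2.resize(np.ascontiguousarray(i),None,fx=k,fy=k,interpolation=cv2.INTER_CUBIC)
W=np.zeros((480,350+0+275,3),np.uint8)
def put(i,x,y): i=z(i);h,w=i.shape[:2];W[y:y+h,x:x+w]=i
W2=np.zeros((600,800,3),np.uint8)
k=4
W=W2
put(a,0,0);put(b,300,0);put(c,580,0);put(d,300,260)
cv2.imwrite("pics/c0.png",W)
E
```

```text
(no output)
```

View pics/c0.png

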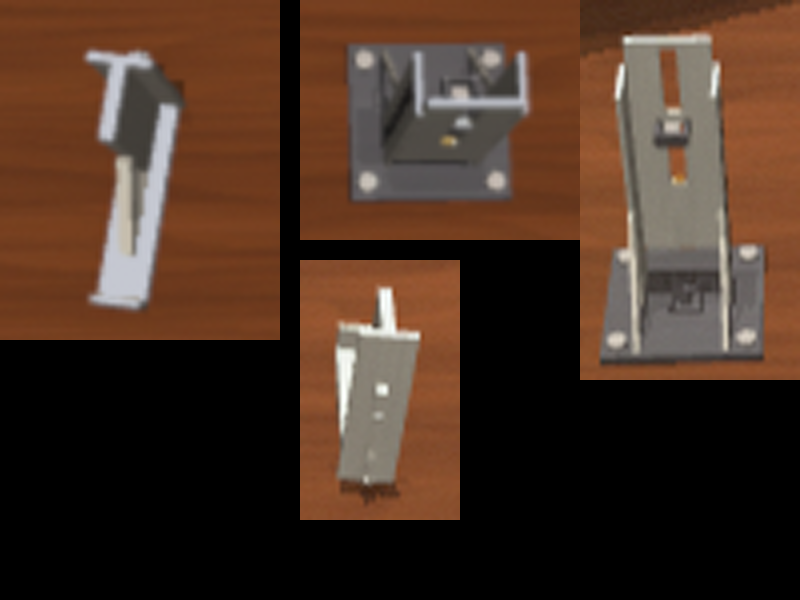

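```bash
cat > fit.py <<'E'
from h import *
from scipy.optimize import minimize
def box(x,y,z): return np.array([[a,b,c] for a in x for b in y for c in z])/1000
def brace():
    P=[]
    for x,z in((-58,80),(-58,68),(-118,8),(-125,8)): P+=[[x,-5,z],[x,5,z]]
    return np.array(P)/1000.
BR=[box((-160,0),(-18,18),(0,8)),box((-160,-156),(-18,18),(0,30)),box((-6,0),(-22,22),(0,145)),box((-58,-6),(-5,5),(8,145)),brace(),
    box((0,14),(-4,4),(74,100)),box((0,14),(-4,4),(8,34))]
def pose(parts,x,y,yaw,z=0):
    c,s=np.cos(yaw),np.sin(yaw);R=np.array([[c,-s,0],[s,c,0],[0,0,1]])
    return [P@R.T+[x,y,z] for P in parts]
SC=4
def render(p,parts,shape):
    m=np.zeros((shape[0]*SC,shape[1]*SC),np.uint8)
    for P in parts:
        uv=np.array([proj(p,X) for X in P]);uv=(uv+.5)*SC-.5
        cv2.fillConvexPoly(m,cv2.convexHull(np.round(uv).astype(np.int32)),255)
    return cv2.resize(m,(shape[1],shape[0]),interpolation=cv2.INTER_AREA)/255.
def seg(p,b):
    i=cv2.cvtColor(p["img"],cv2.COLOR_RGB2HSV).astype(float)
    m=np.clip((110-i[:,:,1])/40+.5,0,1); o=np.zeros_like(m);o[b[1]:b[3],b[0]:b[2]]=m[b[1]:b[3],b[0]:b[2]];return o
E
python3 - <<'E'
from fit import *
np.set_printoptions(precision=4,suppress=True)
S=bot.camera("scene");T=bot.camera("top")
V=[(S,seg(S,(365,175,408,250))),(T,seg(T,(225,178,275,262)))]
def cost(v):
    P=pose(BR,*v); return sum(np.abs(render(p,P,m.shape)-m).sum() for p,m in V)
best=None
for yaw in(-20,-12,-5,3):
    s0=[.615,.18,np.radians(yaw)]
    r=minimize(cost,s0,method="Nelder-Mead",options=dict(initial_simplex=[s0]+[list(np.array(s0)+d) for d in([.01,0,0],[0,.01,0],[0,0,.1])],xatol=1e-4,fatol=.05))
    print(yaw,r.x[:2],np.degrees(r.x[2]),r.fun,[m.sum() for _,m in V])
    if best is None or r.fun<best.fun: best=r
P=pose(BR,*best.x); out=[]
for (p,m),b in zip(V,[(360,170,410,250),(225,175,280,262)]):
    a=render(p,P,m.shape); i=p["img"].copy(); e=cv2.morphologyEx((a>.5).astype(np.uint8),cv2.MORPH_GRADIENT,np.ones((2,2),np.uint8)); i[e>0]=[0,255,0]
    print(np.abs(a-m).sum())
c,s=np.cos(best.x[2]),np.sin(best.x[2]); print("web",best.x[:2]-.034*np.array([c,s]))
# upright keypoints
k=lambda x,y:(345+(x-300+.5)/4-.5,170+(y+.5)/4-.5); q=lambda x,y:(235+(x-580+.5)/4-.5,160+(y+.5)/4-.5)
for n,u,z in(("topL",(416,107),.223),("topR",(527,108),.223),("botL",(385,160),.008),("botR",(482,162),.008),("f1",(348,42),.008),("f2",(505,43),.008),("f3",(350,200),.008),("f4",(512,198),.008)):
    print(n,at_z(T,k(*u),z))
for n,u,z in(("topL",(624,37),.223),("topR",(712,37),.223),("fnearL",(600,360),.008),("fnearR",(763,357),.008),("slotTop L",(660,51),.216),("slotTopR",(675,51),.216)):
    print("S",n,at_z(S,q(*u),z))
E
```

```text
-20 [0.6197 0.1789] -8.593698208079179 108.525 [np.float64(739.025), np.float64(1017.1999999999999)]
-12 [0.6193 0.1794] -8.48354870953968 107.46127450980391 [np.float64(739.025), np.float64(1017.1999999999999)]
-5 [0.62   0.1796] -8.010264045222382 106.05245098039215 [np.float64(739.025), np.float64(1017.1999999999999)]
3 [0.6199 0.1795] -8.17109202777557 102.89656862745097 [np.float64(739.025), np.float64(1017.1999999999999)]
37.14362745098039
65.75294117647059
web [0.5862 0.1844]
topL [ 0.5761 -0.1577  0.223 ]
topR [ 0.5744 -0.2264  0.223 ]
botL [ 0.5802 -0.1611  0.008 ]
botR [ 0.5775 -0.2341  0.008 ]
f1 [ 0.6721 -0.1361  0.008 ]
f2 [ 0.6695 -0.2561  0.008 ]
f3 [ 0.5502 -0.1338  0.008 ]
f4 [ 0.5498 -0.2553  0.008 ]
S topL [ 0.5651 -0.2248  0.223 ]
S topR [ 0.5673 -0.1628  0.223 ]
S fnearL [ 0.671  -0.2538  0.008 ]
S fnearR [ 0.6734 -0.1339  0.008 ]
S slotTop L [ 0.5733 -0.1996  0.216 ]
S slotTopR [ 0.5736 -0.1891  0.216 ]
```

Bracket: origin (0.620, 0.1795), yaw about -8.2°. Upright: face x≈0.577, y≈-0.194, yaw about -1°. The grasp TCP should be (0.586, 0.184, 0.114). First I'll move above the bracket web, going high.

```bash
python3 -m inch '[[2,5,3,-4],[5,10,6,-8],[8,15,6,-12],[11,20,6,-16],[14,25,6,-20],[17,30,6,-24],[20,35,6,-28],[22,40,6,-32]]' 7; python3 -m inch '[[3,5,0,0],[6,10,0,0],[8,14,0,0],[10,18,0,0],[12,23,0,0],[13,26,0,0],[14.5,28.8,0,0],[14.5,28.8,0,0]]'
```

```text
time: 2.2
ee_pos: [0.4415, -0.1019, 0.2992]
tcp_rot: [180.0, -0.0, -8.5]
wrist_force: [0.2, -0.0, 0.1]
opening: 0.0702
grasp_force: 0.0
time: 3.2
ee_pos: [0.5607, -0.0163, 0.2993]
tcp_rot: [-177.4, 0.1, -2.9]
wrist_force: [0.3, -0.1, 0.1]
opening: 0.0698
grasp_force: 0.0
```

```bash
python3 -m inch '[[0,0,0,0],[0,0,0,0],[0,0,0,0],[0,0,0,0],[0,0,0,0],[0,0,0,0],[0,0,0,0],[0,0,0,0]]'; python3 -c "
from workcell import bot
o=bot.get_obs();print(o['q'],o['qd'])"
```

```text
time: 4.2
ee_pos: [0.5602, -0.0161, 0.2993]
tcp_rot: [-177.4, 0.1, -2.9]
wrist_force: [1.0, -0.7, -0.5]
opening: 0.0701
grasp_force: 0.0
[ -2.93602668   8.4558969   20.639386   102.31114935   2.60219319
 179.94398187] [ 0.01521519 -0.02457613  0.04951446  0.0671088  -0.02082168  0.00679902]
```

The last joint hit its range, so I'll use the half-turn grasp instead: yaw about 171.8°.

```bash
python3 -m inch '[[0,0,0,10],[0,0,0,20],[0,3,0,30],[1,6,0,40],[1,9,0,50],[2,12,0,60],[2,15,0,70],[2.6,18,0,80]]'; python3 -m inch '[[0,1,0,10],[0,2,0,20],[0,2,0,30],[0,2,0,40],[0,2,0,50],[0,2,0,60],[0,2,0,70],[0,2,0,80]]'
```

```text
time: 5.2
ee_pos: [0.5862, 0.1649, 0.2994]
tcp_rot: [-177.4, 0.1, 77.5]
wrist_force: [0.6, -0.2, -0.2]
opening: 0.0701
grasp_force: 0.0
time: 6.2
ee_pos: [0.5863, 0.1839, 0.2992]
tcp_rot: [-177.4, 0.1, 157.5]
wrist_force: [-0.3, -1.0, 0.5]
opening: 0.0703
grasp_force: 0.0
```

```bash
python3 -m inch '[[0,0,0,5],[0,0,0,10],[0,0,0,14],[0,0,0,14],[0,0,0,14],[0,0,0,14],[0,0,0,14],[0,0,0,14]]'; python3 -c "
from workcell import bot
o=bot.get_obs();print(o['q'],o['ee_pos'],o['tcp_rot'],o['wrist_force'])"
```

```text
time: 7.2
ee_pos: [0.5863, 0.1838, 0.2993]
tcp_rot: [-177.4, 0.1, 171.1]
wrist_force: [-0.5, 0.3, -0.4]
opening: 0.0701
grasp_force: 0.0
[ 18.47502466  17.66478825  31.60600724 105.02875228  -2.36747068
  27.39737319] [0.58627282 0.18381582 0.29933298] [-1.77397741e+02  1.23413308e-01  1.71102927e+02] [-0.47269739  0.34106586 -0.38799682]
```

The limit left a 2.6° roll in the commanded orientation, which would spoil the fit. I'll take it out at the opposite limit of joint 6, where the compromise tilts the other way.

```bash
python3 -m inch '[[0,0,0,10],[0,-2,0,20],[0,-5,0,30],[0,-8,0,40],[0,-11,0,50],[0,-14,0,60],[0,-16,0,70],[0,-18,0,80]]'; python3 -m inch '[[0,-2,0,10],[0,-4,0,20],[0,-6,0,30],[0,-8,0,40],[0,-8,0,50],[0,-8,0,60],[0,-8,0,70],[0,-8,0,80]]';python3 -c "
from workcell import bot
o=bot.get_obs();print(o['q'],o['ee_pos'],o['tcp_rot'])"
```

```text
time: 8.2
ee_pos: [0.5861, 0.003, 0.2994]
tcp_rot: [-177.4, 0.1, -108.6]
wrist_force: [0.1, 0.5, 1.1]
opening: 0.0697
grasp_force: 0.0
time: 9.2
ee_pos: [0.5862, -0.0762, 0.2994]
tcp_rot: [-177.4, 0.1, -28.6]
wrist_force: [-0.3, 0.3, 0.5]
opening: 0.0696
grasp_force: 0.0
[  -8.57407784   11.9735831    24.69008607  101.93504888    2.48917383
 -159.98748054] [ 0.58621268 -0.07621882  0.29937705] [-1.77393752e+02  1.17266144e-01 -2.85669520e+01]
```

```bash
python3 -m inch '[[0,0,0,10],[0,0,0,19],[0,-2,0,20],[0,-4,0,21],[0,-6,0,22],[0,-8,0,23],[0,-8,0,23],[0,-8,0,23]]';python3 -c "
from workcell import bot
o=bot.get_obs();print(o['q'],o['ee_pos'],o['tcp_rot'])"
```

```text
time: 10.2
ee_pos: [0.5952, -0.1082, 0.2992]
tcp_rot: [-179.5, 0.2, -10.6]
wrist_force: [0.1, -0.0, -0.7]
opening: 0.0703
grasp_force: 0.0
[ -10.54508385   15.19789108   28.57234382  103.59016543    0.51735421
 -179.92767605] [ 0.59516519 -0.1082477   0.29924847] [-179.48291849    0.21636557  -10.61740537]
```

```bash
python3 -m inch '[[0,-0.5,0,0.5],[0,-1,0,1],[0,-1.5,0,1.5],[0,-1.5,0,1.5],[0,-1.5,0,1.5],[0,-1.5,0,1.5],[0,-1.5,0,1.5],[0,-1.5,0,1.5]]';python3 -c "
from workcell import bot
o=bot.get_obs();print(o['q'],o['ee_pos'],o['tcp_rot'])"
```

```text
time: 11.2
ee_pos: [0.5976, -0.1099, 0.2993]
tcp_rot: [179.9, 0.2, -10.4]
wrist_force: [0.4, -0.5, -0.1]
opening: 0.0698
grasp_force: 0.0
[-1.03843424e+01  1.56205485e+01  2.90982761e+01  1.03689463e+02
 -7.89469215e-02 -1.79943198e+02] [ 0.59763844 -0.10990639  0.29930837] [179.9208432    0.21165714 -10.44114495]
```

```bash
python3 -m inch '[[0,0,0,-10],[0,0,0,-20],[0,3,0,-30],[0,6,0,-40],[0,9,0,-50],[0,12,0,-60],[-0.5,15,0,-70],[-1.1,18,0,-80]]'; python3 -m inch '[[0,2,0,-10],[0,4,0,-20],[0,6,0,-30],[0,8,0,-40],[0,10,0,-50],[0,11.4,0,-60],[0,11.4,0,-70],[0,11.4,0,-80]]'; python3 -m inch '[[0,0,-2,-9],[0,0,-4,-17.8],[0,0,-6,-17.8],[0,0,-8,-17.8],[0,0,-10,-17.8],[0,0,-12,-17.8],[0,0,-12,-17.8],[0,0,-12,-17.8]]'
python3 - <<'E'
from h import *
T=bot.camera("top");S=bot.camera("scene");o=bot.get_obs();print(o['q'],o['ee_pos'],o['tcp_rot'])
a=cv2.resize(T["img"][150:270,200:300,::-1].copy(),None,fx=4,fy=4,interpolation=cv2.INTER_CUBIC);b=cv2.resize(S["img"][140:260,340:440,::-1].copy(),None,fx=4,fy=4,interpolation=cv2.INTER_CUBIC)
cv2.imwrite("pics/g0.png",np.hstack([a,b]))
E
```

```text
time: 12.2
ee_pos: [0.5865, 0.0711, 0.2993]
tcp_rot: [179.9, 0.2, -90.8]
wrist_force: [0.5, -0.6, -0.7]
opening: 0.0698
grasp_force: 0.0
time: 13.2
ee_pos: [0.5866, 0.1844, 0.2992]
tcp_rot: [179.9, 0.2, -170.7]
wrist_force: [1.2, 0.3, -0.1]
opening: 0.07
grasp_force: 0.0
time: 14.2
ee_pos: [0.5868, 0.1842, 0.1803]
tcp_rot: [179.9, 0.3, 171.8]
wrist_force: [-0.3, 0.4, 0.7]
opening: 0.0699
grasp_force: 0.0
[ 1.74316270e+01  1.29112469e+01  1.24966519e+01  8.92657340e+01
 -2.23001284e-02  2.56725961e+01] [0.58704222 0.18421081 0.18053036] [179.88160707   0.29777513 171.75866104]
```

View pics/g0.png

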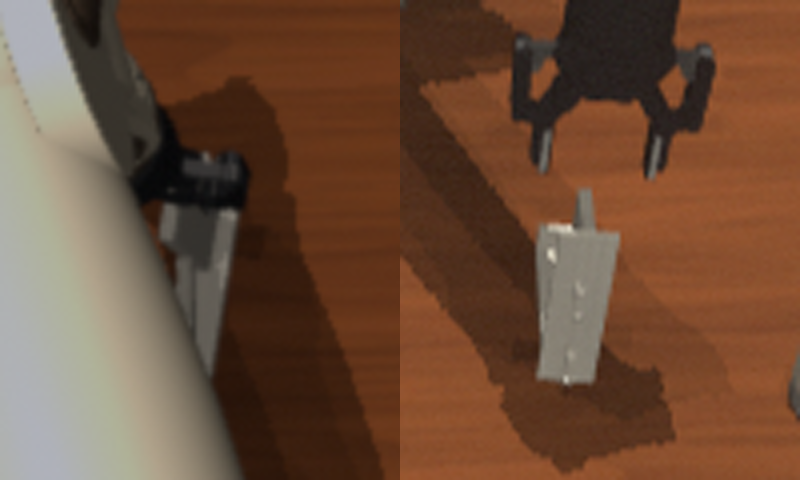

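The jaws straddle the web: fingers at columns 540 and 655 in the right panel, bracket plate between them. Descend and grip.

```bash
python3 -m inch '[[-0.05,0,-1.5,0],[-0.05,0,-3,0],[-0.05,0,-4.5,0],[-0.05,0,-5.5,0],[-0.05,0,-6,0],[-0.05,0,-6.6,0],[-0.05,0,-6.6,0],[-0.05,0,-6.6,0]]' ; python3 -m inch '[[0,0,0,0],[0,0,0,0],[0,0,0,0],[0,0,0,0],[0,0,0,0],[0,0,0,0],[0,0,0,0],[0,0,0,0]]' 0 40;python3 -c "
from workcell import bot
o=bot.get_obs();print(o['ee_pos'],o['tcp_rot'],o['torque'])"
```

```text
time: 15.3
ee_pos: [0.5863, 0.1842, 0.1137]
tcp_rot: [179.9, 0.2, 171.8]
wrist_force: [0.1, -0.0, 0.9]
opening: 0.0698
grasp_force: 0.0
time: 16.3
ee_pos: [0.5861, 0.1841, 0.1133]
tcp_rot: [179.9, 0.2, 171.8]
wrist_force: [0.6, -0.3, -0.1]
opening: 0.0096
grasp_force: 42.2
[0.58613286 0.18406764 0.11329308] [179.92275377   0.21135414 171.75510881] [-0.00801116  0.00876425  0.0472494 ]
```

Gripped (opening 9.6 mm). I'll lift, back off in x, then carry it over slowly.

```bash
python3 -m inch '[[0,0,0.3,0],[0,0,1,0],[0,0,2,0],[0,0,3.2,0],[-0.5,0,4.4,0],[-1,0,5.6,0],[-1.5,0,6.6,0],[-2,0,7.4,0]]' - 70; python3 -m inch '[[-0.7,-0.4,0.8,0.5],[-1.4,-1.2,1.5,1.2],[-2.1,-2.4,2.1,2],[-2.8,-4,2.6,3],[-3.5,-6,2.9,4],[-4.2,-8,3,5],[-4.9,-10,3,6],[-5.6,-12,3,7.2]]'; python3 -m inch '[[-0.6,-2,0,0],[-1,-4,0,0],[-1.4,-6,0,0],[-1.6,-8,0,0],[-1.7,-10,0,0],[-1.7,-12,0,0],[-1.7,-14,0,0],[-1.7,-16,0,0]]'; python3 -m inch '[[0,-2,0,0],[0,-4,0,0],[0,-6,0,0],[0,-7.6,0,0],[0,-8.8,0,0],[0,-9.4,0,0],[0,-9.65,0,0],[0,-9.65,0,0]]'
```

```text
time: 17.3
ee_pos: [0.5658, 0.1841, 0.1881]
tcp_rot: [179.9, 0.2, 171.8]
wrist_force: [0.2, 0.4, -2.2]
opening: 0.0091
grasp_force: 68.0
time: 18.3
ee_pos: [0.5094, 0.0628, 0.2175]
tcp_rot: [179.9, 0.2, 179.0]
wrist_force: [0.8, 0.3, -1.8]
opening: 0.0091
grasp_force: 68.0
time: 19.3
ee_pos: [0.4925, -0.0971, 0.2175]
tcp_rot: [179.9, 0.2, 179.0]
wrist_force: [-0.4, 0.1, -0.5]
opening: 0.0092
grasp_force: 68.0
time: 20.3
ee_pos: [0.4932, -0.1922, 0.2173]
tcp_rot: [179.9, 0.2, 179.0]
wrist_force: [0.1, -0.3, -1.2]
opening: 0.0092
grasp_force: 68.1
```

```bash
python3 - <<'E'
from fit import *
np.set_printoptions(precision=4,suppress=True)
S=bot.camera("scene");T=bot.camera("top");o=bot.get_obs();print(o['ee_pos'],o['tcp_rot'],o['wrist_force'],o['torque'],o['opening'])
for th in["bracket","bracket_web","bracket_claw","upright","slot"]:
    a=bot.landmark_of(th,S);b=bot.landmark_of(th,T)
    print(th,[(np.round(x["point"],1),round(x["score"],2)) for x in a[:2]],[(np.round(x["point"],1),round(x["score"],2)) for x in b[:2]], tri(S,a[0]["point"],T,b[0]["point"]) if a and b else None)
i=T["img"].copy();j=S["img"].copy()
yaw=np.radians(-1.0);e=o["ee_pos"]; c,s=np.cos(yaw),np.sin(yaw)
P=pose(BR,e[0]+.0342*c,e[1]+.0342*s,yaw,e[2]-.1133)
def edge(p,im):
    a=render(p,P,im.shape[:2]);g=cv2.morphologyEx((a>.5).astype(np.uint8),cv2.MORPH_GRADIENT,np.ones((2,2),np.uint8)); im[g>0]=[0,255,0]
A=[x[y0:y0+130,x0:x0+100,::-1].copy() for x,x0,y0 in((T["img"],335,140),(S["img"],215,125))]
edge(S,j);edge(T,i)
cv2.imwrite("pics/p1.png",np.hstack([cv2.resize(x,None,fx=4,fy=4,interpolation=cv2.INTER_CUBIC) for x in A]))
cv2.imwrite("pics/p1e.png",np.hstack([cv2.resize(x[y0:y0+130,x0:x0+100,::-1].copy(),None,fx=4,fy=4,interpolation=cv2.INTER_NEAREST) for x,x0,y0 in((i,335,140),(j,215,125))]))
E
```

```text
[ 0.4932 -0.1921  0.2173] [179.9166   0.2141 178.9846] [ 0.0421  0.2725 -1.3506] [-0.007  -0.024   0.0348] 0.009154144186389851
bracket [(array([261.4, 192.9]), 0.72)] [(array([384.2, 221.7]), 0.69)] (array([ 0.5285, -0.1941,  0.1086]), np.float64(0.00958760679377905))
bracket_web [(array([262.2, 151.4]), 0.9)] [(array([389.5, 229.1]), 0.68), (array([385.3, 221.3]), 0.25)] (array([ 0.4925, -0.1856,  0.2359]), np.float64(0.010690822831162468))
bracket_claw [(array([259.9, 166. ]), 0.93)] [(array([386.9, 216. ]), 0.4)] (array([ 0.5288, -0.189 ,  0.2078]), np.float64(0.003507083735220449))
upright [(array([261.1, 230.4]), 0.57)] [(array([380.2, 210.5]), 0.88)] (array([ 0.5786, -0.2005, -0.0023]), np.float64(0.010280764074428978))
slot [(array([259.8, 187.6]), 0.6)] [(array([385.6, 200.3]), 0.6)] (array([ 0.577 , -0.1922,  0.1653]), np.float64(0.007957401663205823))
```

View pics/p1e.png

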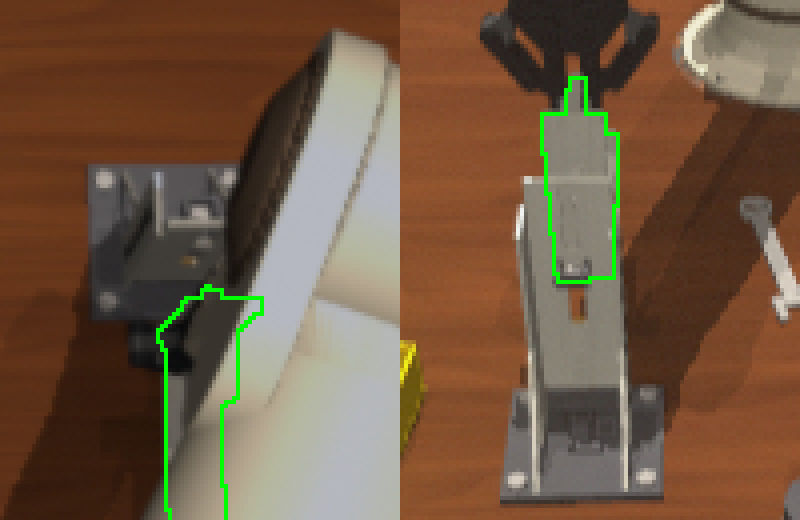

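The overlay follows the held bracket in the scene view, with the plate top near row 113, columns 542–607. The lower slot shows at (578,305). Next I'll measure the sideways alignment to sub-pixel precision in the scene camera, which sees both parts.

```bash
python3 - <<'E'
from fit import *
np.set_printoptions(precision=4,suppress=True)
S=bot.camera("scene");o=bot.get_obs();e=o["ee_pos"]
sat=lambda im:cv2.cvtColor(im,cv2.COLOR_BGR2HSV)[:,:,1].astype(float)
s0=sat(cv2.imread("pics/s0.png"));s1=sat(S["img"][:,:,::-1].copy())
def at_x(p,uv,x):
    c,d=ray(p,uv);return c+d*(x-c[0])/d[0]
def edges(row,a,b,lo_in=False):
    g=np.diff(row[a:b]); return g
def centroid(s,r,a,b): # slot saturated vs grey
    w=np.clip(s[r,a:b]-90,0,None);return (w*np.arange(a,b)).sum()/max(w.sum(),1e-9),w.sum()
for n,s,rows in(("s0",s0,(174,176,178,180,182,198,200,202,204)),("s1",s1,(198,200,202,204))):
    for r in rows:
        u,w=centroid(s,r,250,270)
        X=at_x(S,(u,r),.5795); print(n,r,round(u,2),round(w),X)
print("row154-167 sat", s1[158,244:276].astype(int)); print(s1[163,244:276].astype(int))
for r in(154,156,158,160,162,164,166):
    row=s1[r,240:282]; th=80
    # crossing from wood (high) to grey (low) and back
    lo=np.where(row<th)[0]; a,b=lo[0],lo[-1]
    L=240+a-1+(row[a-1]-th)/(row[a-1]-row[a]);R=240+b+(th-row[b])/(row[b+1]-row[b])
    print(r,round(L,2),round(R,2),at_x(S,(L,r),e[0]+.0342),at_x(S,(R,r),e[0]+.0342))
X0=np.array([e[0]+.0342,e[1]-.0006,e[2]-.1133])
print("pred web-plate centre top",X0+[0,0,.145],proj(S,X0+[0,0,.145]))
save(S,"p2.png",(235,135,290,215),7)
E
```

```text
s0 174 260.5 485 [ 0.5795 -0.1829  0.2144]
s0 176 256.57 297 [ 0.5795 -0.1944  0.2078]
s0 178 256.88 266 [ 0.5795 -0.194   0.2008]
s0 180 257.22 269 [ 0.5795 -0.1936  0.1938]
s0 182 257.35 296 [ 0.5795 -0.1937  0.1867]
s0 198 258.68 280 [ 0.5795 -0.1939  0.1283]
s0 200 258.92 273 [ 0.5795 -0.1937  0.1207]
s0 202 259.05 258 [ 0.5795 -0.1939  0.1131]
s0 204 259.46 200 [ 0.5795 -0.1932  0.1054]
s1 198 258.71 267 [ 0.5795 -0.1939  0.1283]
s1 200 258.79 250 [ 0.5795 -0.1941  0.1207]
s1 202 258.9 228 [ 0.5795 -0.1943  0.1131]
s1 204 259.1 225 [ 0.5795 -0.1943  0.1054]
row154-167 sat [170 171 172 175 169 169 114  34  34  32  32  34  34  35  34  33  33  32
  38  35  35  31  32  36  40 170 170 168 165 170 168 165]
[171 169 172 169 172 167 161  49  32  35  35  36  36  30  39  36  33  34
  36  34  37  36  35  34  36 119 165 166 162 168 167 169]
154 249.84 265.31 [ 0.5273 -0.2132  0.2484] [ 0.5273 -0.1693  0.2475]
156 250.27 265.32 [ 0.5273 -0.2126  0.2416] [ 0.5273 -0.1696  0.2408]
158 250.42 268.31 [ 0.5273 -0.2127  0.2348] [ 0.5273 -0.1614  0.2338]
160 250.58 268.39 [ 0.5273 -0.2128  0.228 ] [ 0.5273 -0.1616  0.2269]
162 250.65 268.44 [ 0.5273 -0.2132  0.2211] [ 0.5273 -0.1618  0.22  ]
164 250.85 268.64 [ 0.5273 -0.2131  0.2142] [ 0.5273 -0.1616  0.213 ]
166 251.32 268.41 [ 0.5273 -0.2123  0.2071] [ 0.5273 -0.1626  0.206 ]
pred web-plate centre top [ 0.5273 -0.193   0.249 ] [256.954  153.7018]
```

View pics/p2.png

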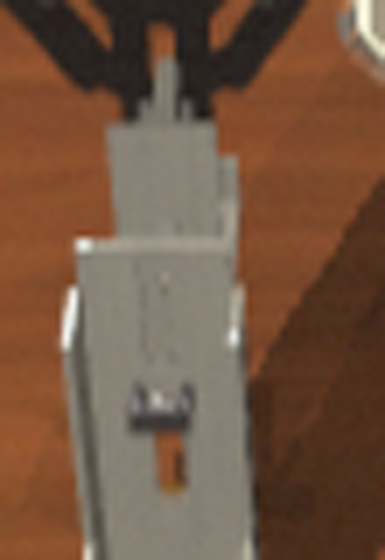

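The slot centre is at y≈-0.1938 and the held plate centre at y≈-0.1912, with no roll. So I need to shift y by about -2.5 mm and z by -1 mm. I'll approach in x first, then enter slowly with force checks.

```bash
python3 -m inch '[[0.2,-0.1,0,0],[0.5,-0.25,-0.1,0],[1,-0.25,-0.1,0],[1.5,-0.25,-0.1,0],[2,-0.25,-0.1,0],[2.4,-0.25,-0.1,0],[2.7,-0.25,-0.1,0],[2.7,-0.25,-0.1,0]]'; python3 -m inch '[[0.1,0,0,0],[0.2,0,0,0],[0.3,0,0,0],[0.4,0,0,0],[0.5,0,0,0],[0.6,0,0,0],[0.7,0,0,0],[0.7,0,0,0]]'
```

```text
time: 21.95
ee_pos: [0.5203, -0.1949, 0.2162]
tcp_rot: [179.9, 0.2, 179.0]
wrist_force: [-0.3, 0.3, -1.7]
opening: 0.0092
grasp_force: 68.1
time: 22.95
ee_pos: [0.5272, -0.1949, 0.2163]
tcp_rot: [179.9, 0.2, 179.0]
wrist_force: [-0.5, -0.3, -1.4]
opening: 0.0093
grasp_force: 68.1
```

```bash
python3 -m inch '[[0.1,0,0,0],[0.2,0,0,0],[0.3,0,0,0],[0.4,0,0,0],[0.5,0,0,0],[0.6,0,0,0],[0.6,0,0,0],[0.6,0,0,0]]'; python3 - <<'E'
from h import *
S=bot.camera("scene");T=bot.camera("top")
a=cv2.resize(T["img"][165:245,340:420,::-1].copy(),None,fx=5,fy=5,interpolation=cv2.INTER_CUBIC);b=cv2.resize(S["img"][140:220,220:300,::-1].copy(),None,fx=5,fy=5,interpolation=cv2.INTER_CUBIC)
cv2.imwrite("pics/p3.png",np.hstack([a,b]))
E
```

```text
time: 23.95
ee_pos: [0.5331, -0.1949, 0.2163]
tcp_rot: [179.9, 0.2, 179.0]
wrist_force: [-0.2, -0.2, -0.8]
opening: 0.0094
grasp_force: 68.1
```

View pics/p3.png

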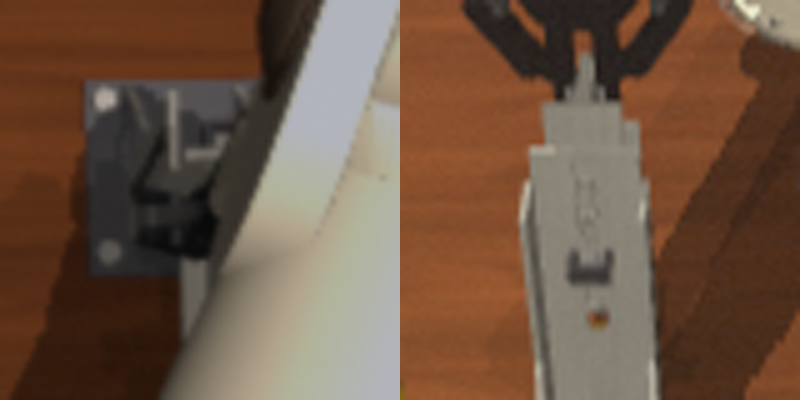

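The scene view shows the upper claw coming through the upper slot near (588,200), and there is no contact force. Continuing in.

```bash
python3 -m inch '[[0.1,0,0,0],[0.2,0,0,0],[0.3,0,0,0],[0.4,0,0,0],[0.5,0,0,0],[0.6,0,0,0],[0.7,0,0,0],[0.7,0,0,0]]'; python3 -m inch '[[0.05,0,0,0],[0.1,0,0,0],[0.1,0,0,0],[0.15,0,0,0],[0.15,0,0,0],[0.2,0,0,0],[0.2,0,0,0],[0.2,0,0,0]]'
```

```text
time: 25.05
ee_pos: [0.5402, -0.1949, 0.2162]
tcp_rot: [179.9, 0.2, 179.0]
wrist_force: [-0.1, -0.2, -1.6]
opening: 0.0092
grasp_force: 68.1
time: 26.05
ee_pos: [0.541, -0.195, 0.2163]
tcp_rot: [179.9, 0.1, 178.9]
wrist_force: [-8.3, -0.0, 1.4]
opening: 0.0089
grasp_force: 68.6
```

Plate contact at x_tcp 0.541 (8 N, about 7 N/mm). I'll ease it to about 4 N and start down.

```bash
python3 -m inch '[[-0.06,0,0,0],[-0.06,0,-0.15,0],[-0.06,0,-0.3,0],[-0.06,0,-0.45,0],[-0.06,0,-0.6,0],[-0.06,0,-0.75,0],[-0.06,0,-0.9,0],[-0.06,0,-0.9,0]]'; python3 -c "
from workcell import bot
o=bot.get_obs();print(o['ee_pos'],o['wrist_force'],o['torque'])"
```

```text
time: 27.05
ee_pos: [0.5409, -0.1948, 0.2071]
tcp_rot: [179.9, 0.1, 179.0]
wrist_force: [-6.2, 0.4, -1.6]
opening: 0.0092
grasp_force: 68.3
[ 0.54089651 -0.19484648  0.20708886] [-6.1612603   0.4374068  -1.63595711] [0.0169317  1.09245705 0.11696152]
```

```bash
python3 -m inch '[[-0.02,0,-0.1,0],[-0.02,0,-0.2,0],[-0.02,0,-0.3,0],[-0.02,0,-0.4,0],[-0.02,0,-0.5,0],[-0.02,0,-0.6,0],[-0.02,0,-0.7,0],[-0.02,0,-0.7,0]]'
```

```text
time: 28.05
ee_pos: [0.5409, -0.1949, 0.2002]
tcp_rot: [179.9, 0.2, 179.0]
wrist_force: [-4.8, -0.1, 1.1]
opening: 0.0093
grasp_force: 68.4
```

```bash
python3 -m inch '[[0,0,-0.1,0],[0,0,-0.15,0],[0,0,-0.2,0],[0,0,-0.25,0],[0,0,-0.3,0],[0,0,-0.35,0],[0,0,-0.4,0],[0,0,-0.4,0]]'
```

```text
time: 29.05
ee_pos: [0.5409, -0.195, 0.1969]
tcp_rot: [179.9, 0.2, 178.9]
wrist_force: [-7.5, -0.4, 4.1]
opening: 0.0094
grasp_force: 69.0
```

```bash
python3 -m inch '[[-0.03,0,-0.05,0],[-0.03,0,-0.1,0],[-0.03,0,-0.15,0],[-0.03,0,-0.2,0],[-0.03,0,-0.2,0],[-0.03,0,-0.25,0],[-0.03,0,-0.25,0],[-0.03,0,-0.25,0]]'
```

```text
time: 30.05
ee_pos: [0.5405, -0.195, 0.1945]
tcp_rot: [179.9, 0.2, 178.9]
wrist_force: [-8.0, 0.6, 4.3]
opening: 0.009
grasp_force: 69.1
```

```bash
python3 -m inch '[[-0.02,0,-0.05,0],[-0.02,0,-0.1,0],[-0.02,0,-0.15,0],[-0.02,0,-0.2,0],[-0.02,0,-0.2,0],[-0.02,0,-0.25,0],[-0.02,0,-0.25,0],[-0.02,0,-0.25,0]]'; python3 -c "
from workcell import bot
o=bot.get_obs();print(o['torque'])
p=bot.camera('scene')
for t in('catch','pin'): print(bot.find_in(t,p)[:1])"
```

```text
time: 31.05
ee_pos: [0.5407, -0.1948, 0.1907]
tcp_rot: [179.9, 0.2, 179.0]
wrist_force: [-0.7, -0.3, -8.6]
opening: 0.0095
grasp_force: 68.1
[-0.07735934  0.52235738  0.00786181]
[]
[{'point': [259.1, 221.9], 'score': 0.32}]
```

The force flipped to a downward pull, so the catch has snapped over the barb. I'll follow it gently to the stop.

```bash
python3 -m inch '[[0,0,-0.02,0],[0,0,-0.04,0],[0,0,-0.06,0],[0,0,-0.08,0],[0,0,-0.08,0],[0,0,-0.1,0],[0,0,-0.1,0],[0,0,-0.1,0]]'
```

```text
time: 32.2
ee_pos: [0.5409, -0.195, 0.1904]
tcp_rot: [179.9, 0.2, 179.0]
wrist_force: [-2.5, 0.1, -5.6]
opening: 0.009
grasp_force: 68.3
```

```bash
python3 -m inch '[[0,0,-0.02,0],[0,0,-0.04,0],[0,0,-0.06,0],[0,0,-0.08,0],[0,0,-0.08,0],[0,0,-0.1,0],[0,0,-0.1,0],[0,0,-0.1,0]]'
```

```text
time: 33.2
ee_pos: [0.5409, -0.195, 0.1896]
tcp_rot: [179.9, 0.2, 179.0]
wrist_force: [-4.6, 0.9, -0.3]
opening: 0.0092
grasp_force: 69.2
```

```bash
python3 -m inch '[[0,0,-0.02,0],[0,0,-0.04,0],[0,0,-0.06,0],[0,0,-0.08,0],[0,0,-0.08,0],[0,0,-0.1,0],[0,0,-0.1,0],[0,0,-0.1,0]]'
```

```text
time: 34.2
ee_pos: [0.5409, -0.195, 0.1887]
tcp_rot: [179.9, 0.2, 179.0]
wrist_force: [-6.2, 0.2, 0.6]
opening: 0.0094
grasp_force: 69.3
```

Force isn't climbing as a rigid stop would, so I need to look before pressing further.

```bash
python3 - <<'E'
from fit import *
np.set_printoptions(precision=4,suppress=True)
S=bot.camera("scene");T=bot.camera("top");o=bot.get_obs();e=o["ee_pos"];print(e,o["wrist_force"],o["torque"])
for th in["catch","pin","bracket_claw","bracket_web"]:
    print(th,[(np.round(x["point"],1),round(x["score"],2)) for x in bot.landmark_of(th,S)[:2]])
X0=np.array([e[0]+.0342,e[1]+.0012,e[2]-.1133])
print("plate top L,R pred",proj(S,X0+[0,-.022,.145]),proj(S,X0+[0,.022,.145]),"upright top",proj(S,[.577,-.229,.223]),proj(S,[.577,-.159,.223]))
print("webtop front",proj(S,X0+[-.058,0,.145]),"lip top",proj(S,X0+[-.16,.018,.03]),"neck up",proj(S,X0+[.012,0,.1]),"hook foot",proj(S,X0+[.012,0,.0735]),"low neck",proj(S,X0+[.012,0,.034]),"foot",proj(S,X0+[.012,0,.0075]))
a=cv2.resize(S["img"][145:220,232:287,::-1].copy(),None,fx=8,fy=8,interpolation=cv2.INTER_CUBIC)
b=cv2.imread("pics/s0.png")[145:220,237:280];b=cv2.resize(b,None,fx=8,fy=8,interpolation=cv2.INTER_CUBIC)
cv2.imwrite("pics/p4.png",np.hstack([a,b]))
E
```

```text
[ 0.5409 -0.195   0.1886] [-4.1304  0.3173  0.5585] [-0.0314  1.0063  0.1012]Traceback (most recent call last):
  File "<stdin>", line 5, in <module>
ValueError: it knows: bracket, bracket_claw, bracket_web, can, jar, slot, tray, upright, wrench
```

```bash
python3 - <<'E'
from fit import *
np.set_printoptions(precision=4,suppress=True)
S=bot.camera("scene");o=bot.get_obs();e=o["ee_pos"];print(o["wrist_force"],o["torque"])
for th in["bracket_claw","bracket_web"]:
    print(th,[(np.round(x["point"],1),round(x["score"],2)) for x in bot.landmark_of(th,S)[:2]])
X0=np.array([e[0]+.0342,e[1]+.0012,e[2]-.1133])
print("plate top L,R pred",proj(S,X0+[0,-.022,.145]),proj(S,X0+[0,.022,.145]),"upright top",proj(S,[.577,-.229,.223]),proj(S,[.577,-.159,.223]))
print("webtop front",proj(S,X0+[-.058,0,.145]),"lip top",proj(S,X0+[-.16,.018,.03]),"neck up",proj(S,X0+[.012,0,.1]),"hook foot",proj(S,X0+[.012,0,.0735]),"low neck",proj(S,X0+[.012,0,.034]),"foot",proj(S,X0+[.012,0,.0075]))
a=cv2.resize(S["img"][145:220,232:282,::-1].copy(),None,fx=8,fy=8,interpolation=cv2.INTER_CUBIC)
b=cv2.imread("pics/s0.png")[145:220,232:282];b=cv2.resize(b,None,fx=8,fy=8,interpolation=cv2.INTER_CUBIC)
cv2.imwrite("pics/p4.png",np.hstack([a,b]))
E
```

```text
[-4.7909  0.0164  0.845 ] [-0.0014  0.9767  0.1085]
bracket_claw [(array([258.1, 185.6]), 0.57)]
bracket_web [(array([256.9, 169.8]), 0.66)]
plate top L,R pred [248.6692 171.5994] [264.4056 171.2917] upright top [243.7897 171.2904] [268.8973 170.8011]
webtop front [257.5506 160.1851] lip top [266.9763 172.4933] neck up [257.4726 186.7879] hook foot [258.1192 194.0896] low neck [259.0493 204.5924] foot [259.6518 211.3955]
```

View pics/p4.png

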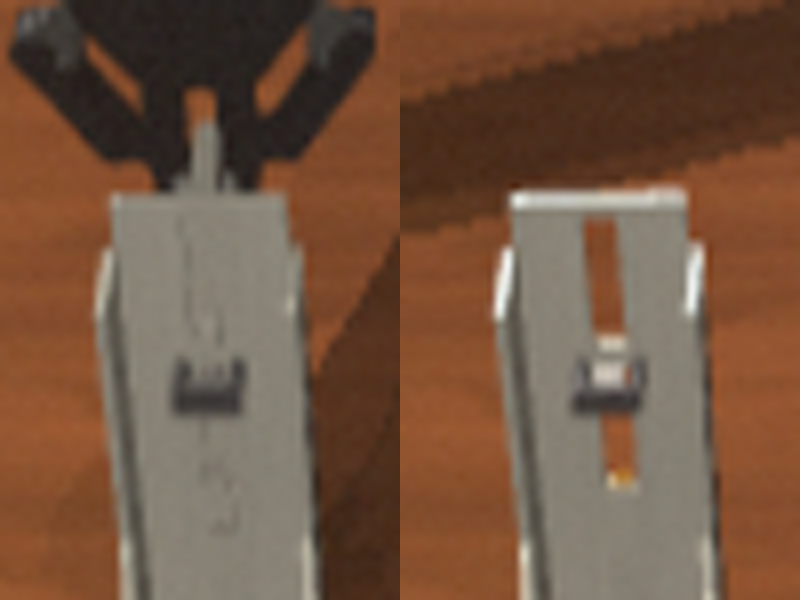

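The claws are in both slots. The slot offset read from the pictures is about +5 mm, which puts home near bracket z≈0.075, about where it is now. I'll keep stepping gently until the stop shows.

```bash
python3 -m inch '[[0,0,-0.02,0],[0,0,-0.04,0],[0,0,-0.06,0],[0,0,-0.08,0],[0,0,-0.08,0],[0,0,-0.1,0],[0,0,-0.1,0],[0,0,-0.1,0]]'
```

```text
time: 35.45
ee_pos: [0.5409, -0.195, 0.188]
tcp_rot: [179.9, 0.3, 179.0]
wrist_force: [-4.8, -0.9, 2.9]
opening: 0.009
grasp_force: 69.8
```

```bash
python3 -m inch '[[0,0,-0.02,0],[0,0,-0.04,0],[0,0,-0.06,0],[0,0,-0.08,0],[0,0,-0.08,0],[0,0,-0.1,0],[0,0,-0.1,0],[0,0,-0.1,0]]'; python3 - <<'E'
from fit import *
np.set_printoptions(precision=4,suppress=True)
S=bot.camera("scene");o=bot.get_obs();e=o["ee_pos"];print(e,o["wrist_force"],o["torque"])
# web-top / plate sub-pixel profile: columns 256..258, rows 152..176 (brightness) and the earlier free picture p1 for reference
g=S["img"].astype(float).mean(2);print(g[154:176,256:260].mean(1).round(0))
E
```

```text
time: 36.45
ee_pos: [0.5409, -0.195, 0.1879]
tcp_rot: [180.0, 0.3, 179.0]
wrist_force: [-7.4, 1.5, 8.7]
opening: 0.0093
grasp_force: 70.7
[ 0.5409 -0.195   0.1879] [-6.6223  0.1517  8.7099] [0.1896 1.5342 0.1151]
[ 34.  35.  57.  74.  76.  76.  89. 103. 105. 107. 108. 106. 105. 105.
 108. 123. 131. 128. 128. 130. 129. 129.]
```

That's the rigid stop: 0.1 mm of travel for 6 N, at bracket z≈0.0746, matching the predicted home. I'll ease off the load, then release.

```bash
python3 -m inch '[[-0.01,0,0.02,0],[-0.02,0,0.04,0],[-0.03,0,0.06,0],[-0.04,0,0.08,0],[-0.04,0,0.1,0],[-0.04,0,0.1,0],[-0.04,0,0.1,0],[-0.04,0,0.1,0]]'
```

```text
time: 37.5
ee_pos: [0.5409, -0.195, 0.1879]
tcp_rot: [179.9, 0.3, 179.0]
wrist_force: [-2.7, -0.3, 5.5]
opening: 0.0093
grasp_force: 70.1
```

```bash
python3 -m inch '[[0,0,0.02,0],[0,0,0.04,0],[0,0,0.06,0],[0,0,0.06,0],[0,0,0.06,0],[0,0,0.06,0],[0,0,0.06,0],[0,0,0.06,0]]'; python3 -m inch '[[0,0,0,0],[0,0,0,0],[0,0,0,0],[0,0,0,0],[0,0,0,0],[0,0,0,0],[0,0,0,0],[0,0,0,0]]' 5.5 20
```

```text
time: 38.5
ee_pos: [0.5405, -0.1949, 0.1878]
tcp_rot: [179.9, 0.2, 179.0]
wrist_force: [1.0, -0.5, 2.5]
opening: 0.0089
grasp_force: 69.7
time: 39.5
ee_pos: [0.5404, -0.1949, 0.1879]
tcp_rot: [179.9, 0.2, 179.0]
wrist_force: [0.4, -0.2, 0.2]
opening: 0.0553
grasp_force: 0.0
```

```bash
python3 -m inch '[[0,0,0.5,0],[0,0,1.5,0],[0,0,3,0],[0,0,5,0],[0,0,7,0],[0,0,9,0],[-2,0,11,0],[-4,0,12,0]]'; python3 -m inch '[[-3,2,0,0],[-6,4,0,0],[-9,6,0,0],[-12,10,0,0],[-14,14,0,0],[-16,18,0,0],[-16,20,0,0],[-16,20,0,0]]'; python3 - <<'E'
from fit import *
np.set_printoptions(precision=4,suppress=True)
S=bot.camera("scene");T=bot.camera("top")
for th in["bracket","bracket_claw","bracket_web","wrench","jar","can","tray"]:
    a=bot.landmark_of(th,S);b=bot.landmark_of(th,T); print(th,tri(S,a[0]["point"],T,b[0]["point"]) if a and b else None)
g=S["img"].astype(float).mean(2);print(g[154:176,256:260].mean(1).round(0))
for z in(.0745,.0765,.079): X=np.array([.5755,-.1938,z]);print(z,"web front",proj(S,X+[-.058,0,.145]),"plate top",proj(S,X+[0,0,.145]),proj(T,X+[-.16,0,.03]),proj(T,X+[-.058,0,.145]))
a=cv2.resize(T["img"][160:280,330:430,::-1].copy(),None,fx=4,fy=4,interpolation=cv2.INTER_CUBIC);b=cv2.resize(S["img"][140:260,215:315,::-1].copy(),None,fx=4,fy=4,interpolation=cv2.INTER_CUBIC)
cv2.imwrite("pics/p5.png",np.hstack([a,b]))
E
```

```text
time: 40.5
ee_pos: [0.4993, -0.1949, 0.31]
tcp_rot: [180.0, 0.3, 179.0]
wrist_force: [0.5, -0.2, -0.1]
opening: 0.0548
grasp_force: 0.0
time: 41.5
ee_pos: [0.3394, 0.0057, 0.3089]
tcp_rot: [179.9, 0.3, 179.1]
wrist_force: [0.9, 0.4, -0.4]
opening: 0.055
grasp_force: 0.0
bracket (array([ 0.6228, -0.1204, -0.1162]), np.float64(0.22984291550242403))
bracket_claw (array([ 0.5697, -0.1899,  0.1744]), np.float64(0.009106807966304796))
bracket_web (array([ 0.5424, -0.1965,  0.2013]), np.float64(0.0059938319899454865))
wrench None
jar (array([ 0.7685, -0.0197,  0.0054]), np.float64(0.0012067683801535493))
can (array([0.6541, 0.3875, 0.0133]), np.float64(0.0003399890387290729))
tray (array([ 0.5857, -0.4107,  0.0106]), np.float64(0.006901737352316321))
[ 82.  85.  88.  90.  89. 107. 190. 225. 224. 223. 222. 220. 215. 208.
 214. 223. 185. 126. 128. 128. 129. 129.]
0.0745 web front [257.5614 160.4958] plate top [256.5593 171.7668] [383.9499 263.5536] [389.0754 219.7817]
0.0765 web front [257.513  159.9206] plate top [256.5079 171.181 ] [384.0609 263.5258] [389.2076 219.6623]
0.079 web front [257.4524 159.1998] plate top [256.4434 170.4469] [384.2003 263.491 ] [389.3735 219.5123]
```

View pics/p5.png

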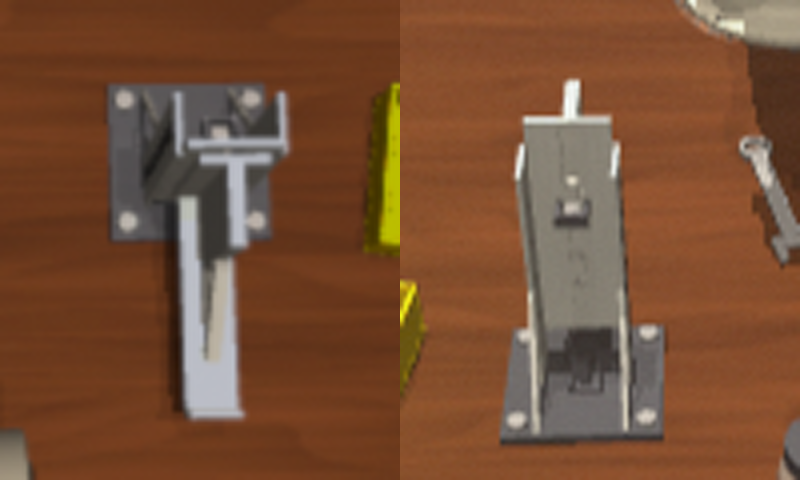

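Top panel: the storage arm hangs straight on the upright, plate against the face. Scene panel: web top at (572,82), upper claw neck at (572,182). The bystanders haven't moved. One check that takes no robot time: the web-top row, calibrated against the earlier picture at a known height.

```bash
python3 - <<'E'
from fit import *
np.set_printoptions(precision=2,suppress=True)
S=bot.camera("scene")
p=cv2.imread("pics/p1.png").astype(float).mean(2)[:,400:]; p=cv2.resize(p,(100,130),interpolation=cv2.INTER_AREA)
print("p1 col 257-259 rows 136..158",p[11:33,42:44].mean(1).round(0))
X=np.array([.4932+.0342,-.1912,.2173-.1133]);print("pred web front",proj(S,X+[-.058,0,.145]),"plate top",proj(S,X+[0,0,.145]))
g=S["img"].astype(float).mean(2);print("now upright/plate rows",g[156:176,257:259].mean(1).round(0))
# wrench check
a=bot.find_in("wrench",S);print(a[:1]);
# slot dims: lip top edge now vs prediction in top
T=bot.camera("top");h=T["img"].astype(float).mean(2);print(h[255:270,382:386].mean(1).round(0),[proj(T,np.array([.5755,-.1938,z])+[-.16,0,.03]) for z in(.0745,.085)])
o=bot.get_obs();print(o["time"],o["wrist_force"])
E
```

```text
p1 col 257-259 rows 136..158 [ 37.  37.  58.  78.  87.  90.  93. 103. 112. 113. 110. 113. 116. 117.
 117. 117. 117. 126. 131. 129. 130. 129.]
pred web front [258.53 143.3 ] plate top [257.58 153.7 ]
now upright/plate rows [ 88.  88.  89. 113. 206. 238. 238. 238. 238. 238. 238. 237. 237. 229.
 180. 126. 127. 128. 128. 129.]
[{'point': [309.3, 194.9], 'score': 0.56}]
[191. 191. 191. 191. 191. 191. 189. 178. 181. 125.  79.  65.  61.  61.
  64.] [array([383.95, 263.55]), array([384.54, 263.41])]
42.45 [ 1.   -0.22  0.33]
```

The picture is consistent with home to within about 1–2 mm. There's time to spare, so I'll settle it with a gentle press from above using closed fingers. If it's home, contact comes at TCP z≈0.2276.

```bash
python3 -m inch '[[2,-3,0,0],[5,-6,0,0],[8,-9,0,0],[11,-12,0,0],[14,-15,0,0],[17,-17,0,0],[20,-19,0,0],[21.5,-20,0,0]]' 0 20; python3 -m inch '[[0,0,-1,0],[0,0,-3,0],[0,0,-5,0],[0,0,-6,0],[0,0,-7,0],[0,0,-7.5,0],[0,0,-7.5,0],[0,0,-7.5,0]]'; python3 -m inch '[[0,0,-0.1,0],[0,0,-0.2,0],[0,0,-0.3,0],[0,0,-0.35,0],[0,0,-0.4,0],[0,0,-0.45,0],[0,0,-0.5,0],[0,0,-0.5,0]]'
```

```text
time: 43.45
ee_pos: [0.5567, -0.1959, 0.3067]
tcp_rot: [179.9, 0.1, 178.9]
wrist_force: [0.6, -0.6, 0.4]
opening: 0.0004
grasp_force: 0.0
time: 44.45
ee_pos: [0.5556, -0.195, 0.2334]
tcp_rot: [179.9, 0.2, 179.0]
wrist_force: [0.3, -0.6, 0.5]
opening: 0.0001
grasp_force: 0.0
time: 45.45
ee_pos: [0.5554, -0.1949, 0.2279]
tcp_rot: [179.9, 0.2, 179.0]
wrist_force: [-0.6, -0.4, 0.0]
opening: -0.0003
grasp_force: 0.0
```

```bash
python3 -m inch '[[0,0,-0.03,0],[0,0,-0.06,0],[0,0,-0.09,0],[0,0,-0.12,0],[0,0,-0.15,0],[0,0,-0.15,0],[0,0,-0.15,0],[0,0,-0.15,0]]'
```

```text
time: 46.45
ee_pos: [0.5555, -0.1949, 0.2272]
tcp_rot: [179.9, 0.3, 179.0]
wrist_force: [-1.5, 0.8, 5.8]
opening: 0.0003
grasp_force: 2.9
```

Rigid contact at 0.2272, as predicted for fully home. Retreat and hand in.

```bash
python3 -m inch '[[0,0,0.5,0],[0,0,2,0],[0,0,4,0],[0,0,6,0],[-2,0,8,0],[-5,1,8,0],[-8,3,8,0],[-10,5,8,0]]'; python3 -m inch '[[-3,3,0,0],[-5,6,0,0],[-6,8,0,0],[-6,8,0,0],[-6,8,0,0],[-6,8,0,0],[-6,8,0,0],[-6,8,0,0]]'; python3 -c "
from workcell import bot
print(bot.get_obs()['wrist_force'],bot.job_done())"
```

```text
time: 47.45
ee_pos: [0.4533, -0.1445, 0.3076]
tcp_rot: [179.9, 0.3, 178.9]
wrist_force: [0.6, 0.3, 1.9]
opening: -0.0002
grasp_force: 0.0
time: 48.45
ee_pos: [0.3955, -0.0652, 0.3062]
tcp_rot: [179.9, 0.2, 178.9]
wrist_force: [0.6, 0.2, 0.4]
opening: -0.0001
grasp_force: 0.0
the job is handed in; nothing more can be done
[0.57691668 0.18921635 0.43899923] None
```

The storage arm hangs on the upright with both claws in the slots, pressed to its rigid stop and let go; I handed it in at about 48 s, judging the catch snapped from the wrist force because the catch itself could not be seen, with the wrench, jar, can and tray untouched.

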